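# Zero the photometer on the blank

### The job

Zero the photometer on the blank vial that already stands in its well, using only the closed fingertips and in this order: press the raised end of the power rocker down to switch it on, push the hinged light cover fully shut over the vial, press the round zero key fully down and let it come up, then press the long read key fully down and let it come up to check the zero. Press no other key, and leave the vial, the spare cap and the other things on the bench where they stand: pick up nothing.

Things in the scene. Friction and masses are not known exactly. Their poses are not given: they have to be found in the camera images.
- meter: White and grey bench photometer 230 (x) x 280 (y) x 85 mm high; stands fast. Origin: centre of its underside; x from its key front to its rear, y left, z up. Level rear deck 85 mm high: black light cover over the well at left, black power rocker at right. Front panel slopes 10 degrees, with one row of dark keys, from left (+y): small square, small square, ROUND zero, LONG read, small square
- rocker (a joint): V-shaped black rocker 36 mm long (along the meter's x), 24 mm wide, in a flat bezel; pivot at x = 45, y = -95, z = 91 mm in the meter's frame. 0 = off (half nearer the keys stands up, 6 mm at its end; far half level); 0.34 rad = on (near half level, far half up). Stays where it is left; 2 to 3 N on the raised end moves it
- rocker_press (a point): On the rocker's near half (raised at the start): middle of its top face, 13 mm out from the pivot, moves with the rocker; it goes down about 4 mm when switched on, to 91 mm height (level)
- cover (a joint): Light cover: 0 = shut flat on the deck, up to 1.2 rad = open; a friction hinge along the meter's y at its rear edge keeps it wherever it is left (starts 0.75 to 1.15 rad open). A push of about 1 N on its outer face near the free edge moves it; shut, its flat top is 107 mm above the bench
- cover_hinge (a point): Middle of the cover's hinge line, fixed on the meter: x = 92, y = 55, z = 87 mm in the meter's frame. Its axes are the meter's
- cover_push (a point): Point on the outer (top) face of the cover (92 mm long, 88 wide, 20 high, small finger lip at the free edge), on its centre line, 70 mm from the hinge line; moves with the cover. At opening angle a it lies at hinge + (-70 cos a + 20 sin a, 0, 70 sin a + 20 cos a) mm in the meter's axes
- key_zero (a joint): Zero key, the only round one (22 mm across): 0 = up, 3 mm = fully down along the panel's normal (10 degrees from vertical); springs back; about 4.5 N to the bottom, 1.4 N to start. Stands 6 mm proud of the panel
- key_zero_top (a point): Centre of the zero key's top face, at x = -87.5, y = 20, z = 61.6 mm in the meter's frame; z is the panel's outward normal
- key_read (a joint): Read key, the long one (20 x 42 mm, long side across the meter): same travel, spring and height as the zero key
- key_read_top (a point): Centre of the read key's top face, at x = -87.5, y = -45, z = 61.6 mm in the meter's frame; z is the panel's outward normal
- key_left (a joint): Small square key (15 mm), leftmost, at y = 112 mm in the meter's frame (zero key y = 20, read key y = -45): 0 = up, 3 mm = down; not to be pressed
- key_mid (a joint): Small square key (15 mm), second from the left, at y = 78 mm in the meter's frame (zero key y = 20, read key y = -45): 0 = up, 3 mm = down; not to be pressed
- key_right (a joint): Small square key (15 mm), rightmost, at y = -108 mm in the meter's frame (zero key y = 20, read key y = -45): 0 = up, 3 mm = down; not to be pressed
- blank_vial: Capped glass blank vial, 25 mm diameter, 73 mm tall, standing in the meter's well under the cover with 14 mm above the deck. Origin: centre of its foot
- spare_cap: Blue screw cap of a vial, 26 mm diameter, 16 mm high, lying loose, open side up, on the meter's rear deck between cover and rocker. Origin: centre of its underside
- vial_a: Capped sample vial, 25 mm diameter, 73 mm tall, in the white rack (60 x 150 x 35 mm) beside the meter, its foot 10 mm above the bench. Origin: centre of its foot
- vial_b: Second capped sample vial in the same rack, like vial_a. Origin: centre of its foot
- dropper_a: White dropper bottle, 36 mm diameter, 85 mm tall, on the bench beside the meter. Origin: centre of its foot
- dropper_b: Amber dropper bottle, 36 mm diameter, 85 mm tall, on the bench beside the meter. Origin: centre of its foot
- jar: Small white-capped reagent jar, 48 mm diameter, 60 mm tall, on the bench beside the meter. Origin: centre of its foot
- tweezers: Steel tweezers, 110 mm long, 12 mm wide, lying on the bench in front of the meter. Origin: centre of the underside

How it is judged:
On the way, in this order (a step that is already met when the one before it is completed fails the run):
1. the power rocker is switched on (over 0.24 of 0.34 rad) while the cover is still open (value of joint rocker above 0.24 rad and value of joint cover above 0.3 rad), for 0.1 s.
2. the light cover is fully shut (within 0.05 rad) (value of joint rocker above 0.24 rad and value of joint cover below 0.05 rad), for 0.1 s.
3. the round zero key is pressed down (over 2.2 of 3 mm) with the meter on and the cover shut (all of step 2 and value of joint key_zero above 0.0022 m), for 0.05 s.
4. the zero key is up again and the long read key is pressed down (over 2.2 of 3 mm) (all of step 2 and value of joint key_read above 0.0022 m and value of joint key_zero below 0.001 m), for 0.05 s.
At the end, for the whole second after the job is handed in: The rocker is on (over 0.24 rad), the cover is shut (within 0.05 rad), all five keys are up (within 1 mm), the blank vial is in its well (within 15 mm of its start) and every other loose thing is at rest within 30 mm of its start (all of step 2 and value of joint each of key_zero, key_read, key_left, key_mid, key_right below 0.001 m and distance of blank_vial from where it was at the start of the episode below 0.015 m and distance of each of spare_cap, vial_a, vial_b, dropper_a, dropper_b, jar, tweezers from where it was at the start of the episode below 0.03 m and linear speed of each of blank_vial, spare_cap, vial_a, vial_b, dropper_a, dropper_b, jar, tweezers below 0.02 m/s); the robot touches nothing.
It fails at once if the zero or read key is pressed (over 1.5 mm) while the meter is off or the cover is open (over 0.1 rad) (value of joint any of key_zero, key_read above 0.0015 m and (value of joint rocker below 0.2 rad or value of joint cover above 0.1 rad)).
It fails at once if one of the three small square keys is pressed (over 1.5 mm) (value of joint any of key_left, key_mid, key_right above 0.0015 m).
It fails at once if the zero and read keys are pressed together (value of joint each of key_zero, key_read above 0.0015 m).
It fails at once if the blank vial is lifted or moved (over 15 mm) (distance of blank_vial from where it was at the start of the episode above 0.015 m).
It fails at once if another loose thing is lifted, carried or pushed away (over 30 mm) or a standing one is knocked over (tilted over 0.6 rad) (distance of any of spare_cap, vial_a, vial_b, dropper_a, dropper_b, jar, tweezers from where it was at the start of the episode above 0.03 m or angle between any of vial_a, vial_b, dropper_a, dropper_b, jar's own z axis and vertical above 0.6 rad).
It also fails if it takes over 48 s, if anything falls off the work surface, if the arm or the gripper's body presses on something with over 40 N, if the wrist force passes 120 N, or if a joint passes its speed limit or range.

### The arm

A 6-joint arm with a two-finger parallel gripper is mounted at the origin on the work surface. World frame = base frame: x ahead of the robot, y to its left, z up, the work surface at z = 0. Lengths are in m, angles in rad, forces in N, time in s.
With the tool pointing down it reaches from about 0.425 to 0.95 m from the base axis. Payload 3.5 kg.
Tool frame: the origin (TCP) lies midway between the tips of the shut fingers; the grasp point (between the pads) lies 19 mm behind it; z points along the fingers, y is the line along which they close (so a half turn about z gives the same grasp; the last joint's range is limited). The gripper opens to 85 mm and grips with 20 to 120 N. Pads are 22 mm wide; open, the fingers measure 114 mm over their backs; the gripper's body (76 mm by 85 mm) begins 54 mm behind the grasp point. The pads swing forward as they close: fully open they stand 13 mm farther back than shut.
Start: joints at [-1.391, 0.286, 1.577, -0, 1.279, -0.15], TCP at [0.219, -0.639, 0.231] pointing down, gripper open.
Joint ranges: [-2.77, 2.77], [-0.9, 2.22], [0.21, 2.48], [-1.53, 4.67], [0.24, 2.81], [-2.84, 2.84]. Speed limits (rad/s): [2.79, 2.79, 3.14, 3.14, 3.14, 3.14].

### API

Orientations are given as a unit quaternion [x, y, z, w].
In Python, from plant import ctrl gives the robot as it stands. The module is installed in compiled form; this text tells all that it offers.
- The arm moves only by the shell command python3 -m inch 'ROWS' [FORCE]. ROWS is JSON, a list of rows, each a list of 5 numbers: the closure, from 0 (fully open) to 1 (shut), then the shift along the tool's x, y, z in m, then the turn about the tool's z in degrees. A call has 1 to 5 rows; each row is the pose to reach, as a shift and turn from the pose commanded when the call began, along the tool's axes at that moment; what a row does not reach only later rows make up. A row lasts 1/12 s, in which the tool goes at most 41.7 mm and 7.16 degrees, less where a joint would pass 70% of its speed; a pose out of reach is approached as far as the arm can. A call with a gripper value outside its range is refused whole. The fingers move at their own pace and stop on an object; FORCE is the grip in N (left out, the last holds). Time passes only in rows, so rows that repeat a pose let the fingers close. It gives the time, the measured TCP pose, the force, the opening and the grip force at its end, in the units of the state.
- ctrl.get_state(): the state, without advancing time (a new reading comes with each control period).
- ctrl.read_camera(name): name is "scene" or "side" or "wrist"; returns a dict with "pixels" (480x640x3 uint8, red, green, blue), "depth" (480x640 float32, m along the optical axis (not along the pixel's ray), 0 where there is no reading), "fx", "fy", "cx", "cy" (pixels), "xyz" and "rotation" of the camera in the world; the wrist camera has in their place "mount" (4x4, takes a point from camera to tool coordinates, whose origin is the TCP and whose axes are the flange's). Camera axes: x right, y down, z forward; pixel columns grow to the right and rows downward; lengths in m; the calibration is good to about 2 mm. A picture is of the moment at which its call begins: read the wrist's pose just before it.
- ctrl.sign_off(): hands the job in; it is judged then, once.
Trained networks look in a picture, given as the dict that the camera call returned (one of the last four; its "shot" number tells which), for a name from the list of things; names that differ only in an ending like _2 or _b are one class to them, and where a whole thing is asked for, a point or a joint stands for the part that bears it (a point fixed in the world has none). Each returns a list of dicts, best first, with "score" (0 to 1); they miss things now and then, are a little off and sometimes report something else, mostly with a low value. They report only what shows in the picture. A call takes as long as a camera call.
- ctrl.spot_in(query, picture): "at" ([column, row] in pixels, amid what is visible of it).
- ctrl.tip_of(query, picture): "at" ([column, row] in pixels: a listed point, or the origin of a listed thing).
The state is a dict: "time": time; "qpos": joint angles; "dq": joint speeds; "joint_efforts": joint torques, N m; "eef_pos": TCP position; "tcp_rot": TCP orientation; "contact_force": force on the tool from outside, world axes, zero at the start; "wrist_torque": the same for the moment, N m; "opening": opening from 0.0 (shut) to 1.0 (fully open); "finger_force": force on a finger pad.
Only numpy, scipy, OpenCV 4.12 (cv2) and the standard library are available. Lean on these libraries where they do the work, as an engineer would, in place of code of your own. Each camera call takes 0.05 s, during which the arm holds its last target. There are 200 camera calls.

## Working session

There is one attempt and no reset: what is moved stays moved. The work goes in short steps, Python scripts to look and compute and a shell command to move; the robot and the scene stay as the last step left them, time stands still between calls to the robot, and variables do not carry over. Pictures are saved under pics/ and viewed, at most 10 in all, crops included, and the job is handed in when it is done.

```bash
mkdir -p pics
cat > h.py <<'E'
import numpy as np, cv2
from plant import ctrl
from scipy.spatial.transform import Rotation as R
def world(p,uv,st=None,win=2):
    u,v=int(round(uv[0])),int(round(uv[1]))
    d=p["depth"][max(0,v-win):v+win+1,max(0,u-win):u+win+1]; d=d[d>0]
    z=float(np.median(d)) if d.size else 0
    c=np.array([(uv[0]-p["cx"])/p["fx"]*z,(uv[1]-p["cy"])/p["fy"]*z,z])
    if "mount" in p:
        t=(np.array(p["mount"])@np.r_[c,1])[:3]
        return R.from_quat(st["tcp_rot"]).apply(t)+st["eef_pos"]
    r=np.array(p["rotation"]); r=r if r.shape==(3,3) else R.from_quat(r).as_matrix()
    return r@c+np.array(p["xyz"])
def save(p,n): cv2.imwrite("pics/"+n,cv2.cvtColor(p["pixels"],cv2.COLOR_RGB2BGR))
E
python3 - <<'E'
from h import *
np.set_printoptions(precision=4,suppress=True)
s=ctrl.get_state(); print(s["time"],s["eef_pos"],s["tcp_rot"],s["opening"])
for cam in ("scene","side"):
    p=ctrl.read_camera(cam); save(p,cam+"0.png")
    for q in ("rocker_press","cover_push","cover_hinge","key_zero_top","key_read_top","spare_cap","meter"):
        for f in ("tip_of",):
            for r in getattr(ctrl,f)(q,p)[:1]: print(cam,q,np.array(r["at"]),round(r["score"],2),world(p,r["at"]))
E
```

```text
0.0 [ 0.2185 -0.638   0.2299] [ 0.9864  0.1641 -0.     -0.0012] 1.0009692560588583
scene rocker_press [278.8 225.8] 0.61 [ 0.6035 -0.006   0.0953]
scene cover_push [268.7 249.6] 0.74 [0.6777 0.1166 0.1577]
scene cover_hinge [260.6 282.6] 0.56 [0.7084 0.147  0.1212]
scene key_zero_top [353.9 266.4] 0.58 [0.5149 0.1309 0.0615]
scene key_read_top [345.4 244.6] 0.54 [0.4972 0.0701 0.0622]
scene spare_cap [286.7 251.8] 0.53 [0.6588 0.1469 0.1684]
scene meter [305.4 287.3] 0.93 [0.6314 0.159  0.0852]
side cover_push [359.1 183.8] 0.93 [0.6752 0.1252 0.1616]
side cover_hinge [373.1 219.7] 0.66 [0.6841 0.0743 0.1113]
side key_zero_top [276.3 242.3] 0.59 [0.5125 0.1332 0.0609]
side key_read_top [276.6 264.2] 0.52 [0.496  0.0653 0.0622]
side spare_cap [372.5 216.9] 0.57 [0.6825 0.074  0.1179]
side meter [323.4 272.3] 0.61 [ 0.5595 -0.0091  0.0834]
```

View pics/scene0.png

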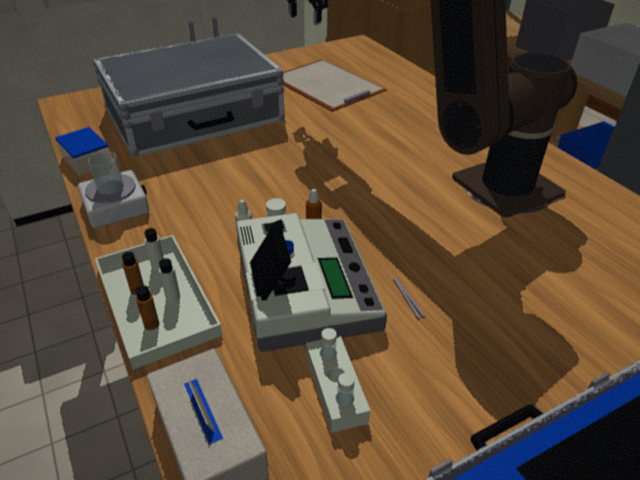

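View pics/side0.png

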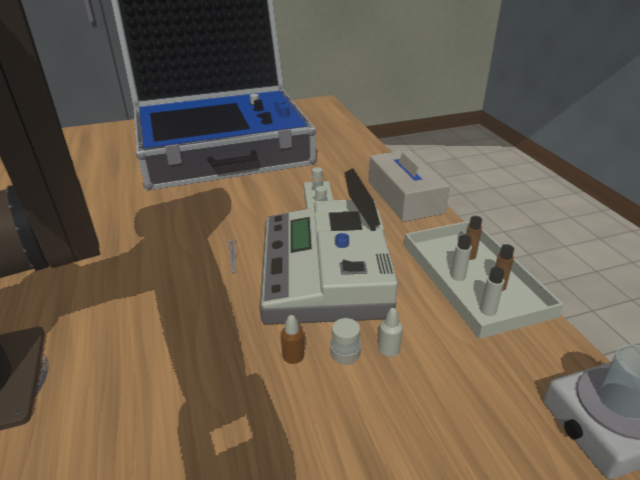

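Run:
```python
from h import *
np.set_printoptions(precision=4,suppress=True)
# fit yaw, xy from known points
M=np.array([[-87.5,20],[-87.5,-45],[32.3,-95]])/1e3
W=np.array([[.5137,.132],[.4966,.0677],[.6035,-.006]])
mc,wc=M.mean(0),W.mean(0);a=M-mc;b=W-wc
y=np.arctan2((a[:,0]*b[:,1]-a[:,1]*b[:,0]).sum(),(a*b).sum())
c,s=np.cos(y),np.sin(y);Rm=np.array([[c,-s],[s,c]])
t=wc-Rm@mc;print("yaw",np.degrees(y),t,"res",(M@Rm.T+t-W)*1e3)
st=ctrl.get_state();r=R.from_quat(st["tcp_rot"]);print(r.as_matrix())
for n,p in dict(rocker=[.032,-.095,.095],hinge=[.092,.055,.087],zero=[-.0875,.02,.0616],read=[-.0875,-.045,.0616]).items():
    w=np.r_[Rm@p[:2]+t,p[2]];print(n,w,"toolshift",r.inv().apply(w-st["eef_pos"]))
```

```text
yaw -12.863400831299026 [0.5932 0.093 ] res [[-1.3402 -0.0489]
 [ 1.289   0.8824]
 [ 0.0511 -0.8335]]
[[ 0.9461  0.3238  0.    ]
 [ 0.3238 -0.9461 -0.0001]
 [-0.      0.0001 -1.    ]]
rocker [ 0.6033 -0.0068  0.095 ] toolshift [ 0.5685 -0.4733  0.1363]
hinge [0.6951 0.1261 0.087 ] toolshift [ 0.6985 -0.5692  0.1443]
zero [0.5124 0.132  0.0616] toolshift [ 0.5275 -0.6339  0.1697]
read [0.4979 0.0686 0.0616] toolshift [ 0.4932 -0.5787  0.1697]
```

The pictures show the meter with its keys facing the robot, the cover open, and the near half of the rocker raised (side ≈352,267). In the side view the cap is at ≈342,240, and the round key is third from the left. The three-point fit has residuals of about 1 mm. I'll go above the rocker with shut fingers and the pad width along the meter's y.

```bash
python3 -m inch '[[1,0.03,-0.025,0,-7],[1,0.06,-0.05,0,-14],[1,0.09,-0.075,0,-21],[1,0.12,-0.1,0,-28],[1,0.15,-0.125,0,-35]]' 20
python3 - <<'E'
from h import *
s=ctrl.get_state();r=R.from_quat(s["tcp_rot"])
print(s["opening"],r.inv().apply(np.array([.6033,-.0068,.18])-s["eef_pos"]),r.as_matrix()[:2,0])
E
```

```text
time: 1.22
eef_pos: [0.3206, -0.4702, 0.2314]
tcp_rot: [0.89, 0.456, 0.0, 0.0]
contact_force: [1.2, 0.3, 0.7]
opening: 0.301
finger_force: 0.0
0.3010496865911743 [ 0.54120198 -0.04178992  0.05138424] [0.58490598 0.8111011 ]
```

```bash
python3 -m inch '[[1,0.04,-0.003,0,-5],[1,0.08,-0.006,0,-10],[1,0.12,-0.009,0,-15],[1,0.16,-0.012,0,-20],[1,0.2,-0.015,0,-23]]'
python3 - <<'E'
from h import *
s=ctrl.get_state();r=R.from_quat(s["tcp_rot"])
print(s["opening"],r.inv().apply(np.array([.6033,-.0068,.18])-s["eef_pos"]),r.as_matrix()[:2,0])
E
```

```text
time: 1.63
eef_pos: [0.4265, -0.2996, 0.2317]
tcp_rot: [0.782, 0.623, 0.0, 0.0]
contact_force: [-0.1, -0.1, -0.2]
opening: -0.0
finger_force: 0.0
-0.0001346757941617839 [0.32489599 0.10691752 0.05163896] [0.22333484 0.97474169]
```

```bash
python3 -m inch '[[1,0.038,0.013,0.01,0],[1,0.076,0.026,0.01,0],[1,0.114,0.039,0.01,0],[1,0.152,0.052,0.01,0],[1,0.19,0.063,0.01,0]]' 
python3 -m inch '[[1,0.035,0.01,0.0,0],[1,0.07,0.02,0.01,0],[1,0.105,0.03,0.02,0],[1,0.13,0.04,0.03,0],[1,0.132,0.042,0.03,0]]'
python3 - <<'E'
from h import *
np.set_printoptions(precision=4,suppress=True)
s=ctrl.get_state();r=R.from_quat(s["tcp_rot"])
print(r.inv().apply(np.array([.6033,-.0068,.1])-s["eef_pos"]),r.as_matrix()[:2,0])
s=ctrl.get_state();p=ctrl.read_camera("wrist");save(p,"w1.png")
for q in ("rocker_press","cover_push","cover_hinge","key_zero_top","key_read_top","spare_cap"):
    for d in ctrl.tip_of(q,p)[:2]: print(q,d["at"],round(d["score"],2),world(p,d["at"],s))
E
```

```text
time: 2.05
eef_pos: [0.5312, -0.1287, 0.2217]
tcp_rot: [0.783, 0.622, 0.0, 0.0]
contact_force: [0.6, -0.9, -0.0]
opening: -0.004
finger_force: 0.0
time: 2.47
eef_pos: [0.6013, -0.0074, 0.1889]
tcp_rot: [0.782, 0.624, -0.0, -0.002]
contact_force: [-0.0, 0.1, -0.3]
opening: -0.003
finger_force: 0.0
[0.0009 0.0021 0.0889] [0.2224 0.9749]
rocker_press [314.9, 253.6] 0.91 [ 0.5971 -0.0133  0.0951]
cover_push [284.1, 118.9] 0.56 [0.5973 0.0774 0.0843]
key_zero_top [149.9, 76.6] 0.81 [0.5115 0.127  0.0608]
key_read_top [157.1, 169.5] 0.74 [0.495  0.0658 0.0609]
spare_cap [323.0, 145.5] 0.64 [0.6183 0.0554 0.0871]
```

View pics/w1.png

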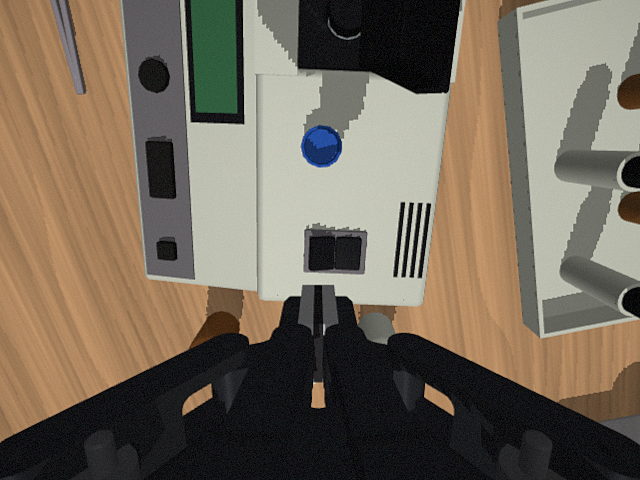

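The wrist view shows the rocker at ≈(335,252), with its near half at 309–335 and the tips just below it. The cap is at (322,146). The wrist estimate is 3–5 mm from the fit, so I'll take a value in between.

```bash
python3 -m inch '[[1,-0.003,-0.002,0.03,0],[1,-0.005,-0.003,0.06,0],[1,-0.005,-0.003,0.08,0],[1,-0.005,-0.003,0.085,0],[1,-0.005,-0.003,0.085,0]]' 
python3 -m inch '[[1,0,0,0.003,0],[1,0,0,0.006,0],[1,0,0,0.009,0],[1,0,0,0.012,0],[1,0,0,0.012,0]]'
```

```text
time: 3.23
eef_pos: [0.5956, -0.0163, 0.1047]
tcp_rot: [0.784, 0.621, -0.001, -0.001]
contact_force: [0.1, 0.7, 1.5]
opening: 0.001
finger_force: 0.0
time: 3.65
eef_pos: [0.5975, -0.0158, 0.0949]
tcp_rot: [0.783, 0.622, 0.0, 0.001]
contact_force: [1.1, -1.0, 0.7]
opening: 0.0
finger_force: 0.5
```

```bash
python3 -m inch '[[1,0,0,0.001,0],[1,0,0,0.002,0],[1,0,0,0.002,0]]'; python3 -m inch '[[1,0,0,0.001,0],[1,0,0,0.002,0],[1,0,0,0.002,0]]'
```

```text
time: 3.9
eef_pos: [0.5972, -0.0157, 0.0926]
tcp_rot: [0.783, 0.622, 0.0, 0.0]
contact_force: [0.3, 0.7, 2.1]
opening: 0.001
finger_force: 1.0
time: 4.15
eef_pos: [0.5972, -0.0157, 0.091]
tcp_rot: [0.783, 0.622, 0.0, 0.0]
contact_force: [-3.3, 0.2, 5.1]
opening: -0.004
finger_force: 2.6
```

```bash
python3 -m inch '[[1,0,0,0.001,0],[1,0,0,0.0015,0],[1,0,0,0.0015,0]]'; python3 -m inch '[[1,0,0,-0.03,0],[1,0,0,-0.06,0],[1,0,0,-0.09,0],[1,0,0,-0.1,0]]'
python3 - <<'E'
from h import *
np.set_printoptions(precision=4,suppress=True)
s=ctrl.get_state();p=ctrl.read_camera("wrist");save(p,"w2.png")
r=R.from_quat(s["tcp_rot"]);print(r.as_matrix()[:2,0])
cv2.imwrite("pics/w2c.png",cv2.resize(cv2.cvtColor(p["pixels"],cv2.COLOR_RGB2BGR)[180:320,220:420],None,fx=3,fy=3))
for q in ("rocker_press","key_zero_top","key_read_top"):
    for d in ctrl.tip_of(q,p)[:1]: print(q,d["at"],round(d["score"],2),world(p,d["at"],s))
for u in (311,317,323,330,335,340,345,350,356): print(u,world(p,(u,250),s,1))
p=ctrl.read_camera("side")
for q in ("cover_push",):
    for d in ctrl.tip_of(q,p)[:1]: print(q,d["at"],round(d["score"],2),world(p,d["at"],s))
E
```

```text
time: 4.4
eef_pos: [0.5973, -0.0157, 0.0909]
tcp_rot: [0.783, 0.622, -0.0, -0.0]
contact_force: [-5.1, 0.3, 11.3]
opening: 0.002
finger_force: 5.5
time: 4.73
eef_pos: [0.5993, -0.016, 0.1937]
tcp_rot: [0.783, 0.622, 0.003, 0.003]
contact_force: [2.1, 0.1, 0.9]
opening: -0.001
finger_force: 0.0
[0.2267 0.974 ]
rocker_press [314.4, 239.7] 0.69 [ 0.5973 -0.0151  0.0901]
key_zero_top [149.2, 63.9] 0.85 [0.5126 0.1269 0.061 ]
key_read_top [156.9, 158.6] 0.56 [0.4959 0.0649 0.0612]
311 [ 0.5932 -0.0219  0.0903]
317 [ 0.5974 -0.0229  0.0903]
323 [ 0.6016 -0.0239  0.0903]
330 [ 0.6064 -0.0251  0.09  ]
335 [ 0.6099 -0.0257  0.0906]
340 [ 0.6134 -0.0261  0.0919]
345 [ 0.6168 -0.0266  0.0931]
350 [ 0.6202 -0.0268  0.0949]
356 [ 0.6243 -0.0275  0.0956]
cover_push [356.4, 187.0] 0.57 [ 0.6043 -0.0333  0.2511]
```

View pics/w2c.png

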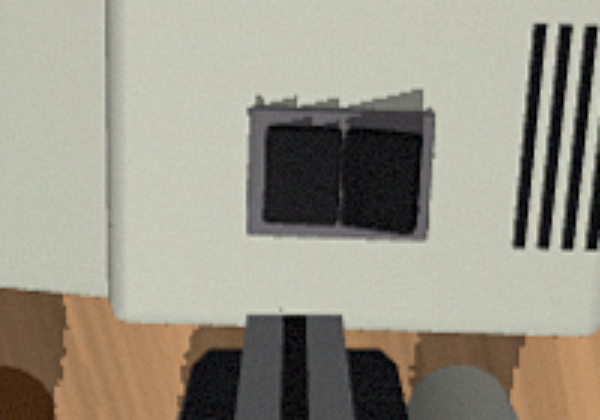

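The rocker is on: the near half is level and the far half is raised. The cover stands about 60° open, so I'll go behind its outer face.

```bash
python3 -m inch '[[1,0.0,0.025,-0.03,0],[1,0.03,0.05,-0.05,0],[1,0.06,0.075,-0.05,0],[1,0.09,0.095,-0.05,0],[1,0.12,0.095,-0.05,0]]'; python3 -m inch '[[1,0.03,0,0,0],[1,0.031,0,0,0],[1,0.031,0,0,0]]'
python3 - <<'E'
from h import *
np.set_printoptions(precision=4,suppress=True)
s=ctrl.get_state();p=ctrl.read_camera("side");save(p,"s2.png");print(s["eef_pos"])
cv2.imwrite("pics/s2c.png",cv2.resize(cv2.cvtColor(p["pixels"],cv2.COLOR_RGB2BGR)[60:320,220:480],None,fx=2.2,fy=2.2))
E
```

```text
time: 5.45
eef_pos: [0.719, 0.0795, 0.2361]
tcp_rot: [0.784, 0.621, -0.001, -0.0]
contact_force: [-1.4, 0.2, 0.2]
opening: 0.001
finger_force: 0.0
time: 5.7
eef_pos: [0.723, 0.1116, 0.2355]
tcp_rot: [0.782, 0.623, -0.002, -0.001]
contact_force: [-0.2, -1.1, -0.5]
opening: -0.002
finger_force: 0.0
[0.723  0.1116 0.2355]
```

View pics/s2c.png

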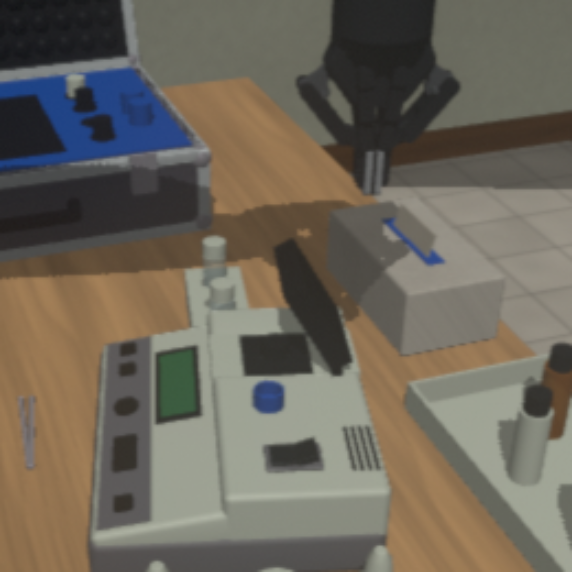

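The tips (crop ≈375,190) are behind the open cover's outer face. I'll descend behind it and then push it forward and down along its arc.

```bash
python3 -m inch '[[1,0,0,0.03,0],[1,0,0,0.06,0],[1,0,0,0.075,0],[1,0,0,0.075,0]]'; python3 -m inch '[[1,0,-0.01,0,0],[1,0,-0.02,0,0],[1,0,-0.03,0,0],[1,0,-0.04,0.001,0],[1,0,-0.045,0.003,0]]'
```

```text
time: 6.08
eef_pos: [0.7201, 0.1083, 0.1568]
tcp_rot: [0.784, 0.621, -0.005, -0.003]
contact_force: [-0.9, 0.1, -1.2]
opening: 0.001
finger_force: 0.0
time: 6.5
eef_pos: [0.6801, 0.1196, 0.163]
tcp_rot: [0.783, 0.622, 0.001, 0.001]
contact_force: [0.8, 0.9, 1.2]
opening: -0.002
finger_force: 0.3
```

```bash
python3 -m inch '[[1,0,-0.008,0.004,0],[1,0,-0.016,0.009,0],[1,0,-0.021,0.013,0],[1,0,-0.025,0.017,0],[1,0,-0.029,0.021,0]]'; python3 -m inch '[[1,0,-0.004,0.004,0],[1,0,-0.007,0.008,0],[1,0,-0.01,0.012,0],[1,0,-0.014,0.018,0],[1,0,-0.016,0.022,0]]'
```

```text
time: 6.92
eef_pos: [0.6511, 0.1267, 0.1392]
tcp_rot: [0.783, 0.622, -0.0, -0.0]
contact_force: [0.4, -0.7, 0.7]
opening: -0.002
finger_force: 0.3
time: 7.33
eef_pos: [0.6355, 0.1303, 0.1169]
tcp_rot: [0.783, 0.622, -0.0, -0.0]
contact_force: [-0.1, 0.3, 0.9]
opening: -0.001
finger_force: 0.2
```

```bash
python3 -m inch '[[1,0,-0.001,0.004,0],[1,0,-0.002,0.008,0],[1,0,-0.002,0.01,0],[1,0,-0.002,0.01,0]]'; python3 -m inch '[[1,0,0,0.001,0],[1,0,0,0.002,0],[1,0,0,0.002,0]]'
```

```text
time: 7.67
eef_pos: [0.6341, 0.1306, 0.1075]
tcp_rot: [0.783, 0.622, -0.0, -0.0]
contact_force: [1.4, 0.2, -1.1]
opening: -0.002
finger_force: 0.0
time: 7.92
eef_pos: [0.6346, 0.1306, 0.107]
tcp_rot: [0.783, 0.622, 0.0, 0.0]
contact_force: [-1.9, -0.9, 4.7]
opening: 0.002
finger_force: 2.3
```

The tips stopped at z = 0.107 with the force rising, so the cover is on the deck. I'll press a little firmer, lift off, go over the zero key and look.

```bash
python3 -m inch '[[1,0,0,0.001,0],[1,0,0,0.002,0],[1,0,0,0.002,0]]'; python3 -m inch '[[1,0,0,-0.035,0],[1,-0.01,-0.03,-0.06,0],[1,-0.02,-0.06,-0.06,0],[1,-0.03,-0.09,-0.06,0],[1,-0.035,-0.117,-0.06,0]]';python3 -m inch '[[1,0,0,0,0],[1,0,0,0,0]]'
python3 - <<'E'
from h import *
np.set_printoptions(precision=4,suppress=True)
s=ctrl.get_state();p=ctrl.read_camera("wrist");save(p,"w3.png");r=R.from_quat(s["tcp_rot"])
for q in ("key_zero_top","key_read_top","rocker_press","cover_push"):
    for d in ctrl.tip_of(q,p)[:1]: w=world(p,d["at"],s);print(q,d["at"],round(d["score"],2),w,r.inv().apply(w-s["eef_pos"]))
p=ctrl.read_camera("side");
for q in ("key_zero_top","cover_push"):
    for d in ctrl.tip_of(q,p)[:1]: print(q,d["at"],round(d["score"],2),world(p,d["at"],s))
E
```

```text
time: 8.17
eef_pos: [0.6347, 0.1306, 0.1069]
tcp_rot: [0.783, 0.622, -0.0, 0.0]
contact_force: [-5.9, -0.3, 12.4]
opening: 0.001
finger_force: 5.9
time: 8.58
eef_pos: [0.5111, 0.1226, 0.1641]
tcp_rot: [0.783, 0.622, 0.0, 0.0]
contact_force: [0.4, 0.1, 1.2]
opening: -0.0
finger_force: 0.0
time: 8.75
eef_pos: [0.5114, 0.1232, 0.1636]
tcp_rot: [0.783, 0.622, 0.0, 0.0]
contact_force: [0.6, -0.6, 0.0]
opening: -0.003
finger_force: 0.0
key_zero_top [319.6, 234.7] 0.88 [0.5132 0.1273 0.0612] [0.0044 0.0007 0.1024]
cover_push [517.4, 203.1] 0.82 [0.6274 0.1313 0.1062] [0.0341 0.1111 0.0575]
key_zero_top [275.7, 243.3] 0.4 [0.5105 0.1301 0.0611]
cover_push [332.0, 211.9] 0.68 [0.6242 0.132  0.1066]
```

View pics/w3.png

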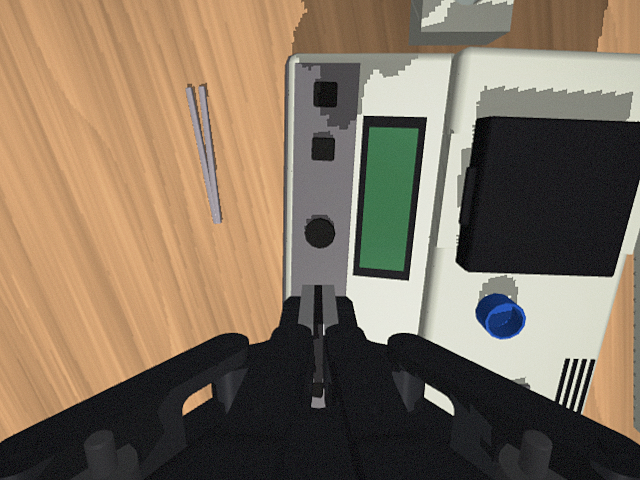

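The cover is shut flat and the round zero key is at (320,233). I need to shift +4 mm along tool x and press.

```bash
python3 -m inch '[[1,0.004,0,0.03,0],[1,0.004,0,0.06,0],[1,0.004,0,0.085,0],[1,0.004,0,0.092,0],[1,0.004,0,0.092,0]]'; python3 -m inch '[[1,0,0,0.003,0],[1,0,0,0.006,0],[1,0,0,0.009,0],[1,0,0,0.011,0],[1,0,0,0.011,0]]'
```

```text
time: 9.57
eef_pos: [0.5114, 0.1269, 0.0693]
tcp_rot: [0.783, 0.622, -0.002, -0.002]
contact_force: [-0.4, -0.2, -0.8]
opening: 0.002
finger_force: 0.0
time: 9.98
eef_pos: [0.5144, 0.127, 0.062]
tcp_rot: [0.783, 0.622, 0.001, 0.001]
contact_force: [1.1, -0.2, 2.3]
opening: -0.004
finger_force: 1.1
```

```bash
python3 -m inch '[[1,0,0,0.001,0],[1,0,0,0.0015,0],[1,0,0,0.0015,0]]'
```

```text
time: 10.23
eef_pos: [0.5146, 0.127, 0.0605]
tcp_rot: [0.783, 0.622, 0.001, 0.001]
contact_force: [1.5, -1.0, 4.1]
opening: 0.002
finger_force: 1.8
```

```bash
python3 -m inch '[[1,0,0,0.001,0],[1,0,0,0.0015,0],[1,0,0,0.0015,0]]'; python3 -m inch '[[1,0,0,0.001,0],[1,0,0,0.0015,0],[1,0,0,0.0015,0]]'
```

```text
time: 10.48
eef_pos: [0.5148, 0.127, 0.0597]
tcp_rot: [0.783, 0.622, 0.001, 0.001]
contact_force: [0.3, -0.3, 8.8]
opening: -0.002
finger_force: 4.2
time: 10.73
eef_pos: [0.515, 0.127, 0.0594]
tcp_rot: [0.783, 0.622, 0.001, 0.001]
contact_force: [-2.2, -0.8, 15.3]
opening: -0.003
finger_force: 7.7
```

The zero key bottomed out (15 N, position stiff). Next I'll lift and go over the read key.

```bash
python3 -m inch '[[1,0,0,-0.03,0],[1,0,0,-0.06,0],[1,-0.03,-0.001,-0.06,0],[1,-0.065,-0.002,-0.06,0],[1,-0.065,-0.002,-0.06,0]]'
python3 - <<'E'
from h import *
np.set_printoptions(precision=4,suppress=True)
s=ctrl.get_state();p=ctrl.read_camera("wrist");save(p,"w4.png");r=R.from_quat(s["tcp_rot"]);print(s["eef_pos"])
for q in ("key_zero_top","key_read_top"):
    for d in ctrl.tip_of(q,p)[:1]: w=world(p,d["at"],s);print(q,d["at"],round(d["score"],2),w,r.inv().apply(w-s["eef_pos"]))
E
```

```text
time: 11.15
eef_pos: [0.4944, 0.0611, 0.1156]
tcp_rot: [0.784, 0.621, -0.002, -0.001]
contact_force: [1.0, 0.2, -1.0]
opening: 0.001
finger_force: 0.0
[0.4944 0.0611 0.1156]
key_zero_top [321.5, 139.2] 0.7 [0.5114 0.1273 0.0609] [0.0685 0.0015 0.0545]
key_read_top [320.4, 255.3] 0.57 [0.4962 0.0651 0.061 ] [0.0044 0.001  0.0546]
```

```bash
python3 -m inch '[[1,0.003,0.001,0.02,0],[1,0.003,0.001,0.04,0],[1,0.003,0.001,0.045,0],[1,0.003,0.001,0.045,0]]'; python3 -m inch '[[1,0,0,0.003,0],[1,0,0,0.006,0],[1,0,0,0.009,0],[1,0,0,0.011,0],[1,0,0,0.011,0]]'
```

```text
time: 11.63
eef_pos: [0.496, 0.0678, 0.0689]
tcp_rot: [0.783, 0.622, -0.002, -0.002]
contact_force: [-0.4, 0.9, -0.1]
opening: 0.001
finger_force: 0.0
time: 12.05
eef_pos: [0.4993, 0.0669, 0.0612]
tcp_rot: [0.783, 0.622, 0.001, 0.001]
contact_force: [1.0, 0.1, 3.4]
opening: -0.001
finger_force: 1.6
```

```bash
python3 -m inch '[[1,0,0,0.001,0],[1,0,0,0.002,0],[1,0,0,0.002,0]]'
```

```text
time: 12.3
eef_pos: [0.4995, 0.0668, 0.0599]
tcp_rot: [0.783, 0.622, 0.001, 0.001]
contact_force: [-0.0, 1.4, 6.9]
opening: 0.004
finger_force: 3.3
```

```bash
python3 -m inch '[[1,0,0,0.001,0],[1,0,0,0.002,0],[1,0,0,0.002,0]]'; python3 -m inch '[[1,0,0,-0.03,0],[1,0,0,-0.06,0],[1,0,0,-0.09,0],[1,0,0,-0.12,0],[1,0,0,-0.12,0]]'
python3 - <<'E'
from h import *
p=ctrl.read_camera("side");save(p,"s5.png")
cv2.imwrite("pics/s5c.png",cv2.resize(cv2.cvtColor(p["pixels"],cv2.COLOR_RGB2BGR)[150:370,220:480],None,fx=2.2,fy=2.2))
E
```

```text
time: 12.55
eef_pos: [0.4998, 0.0668, 0.0595]
tcp_rot: [0.783, 0.622, 0.001, 0.001]
contact_force: [-3.6, 1.3, 16.0]
opening: -0.004
finger_force: 8.3
time: 12.97
eef_pos: [0.5016, 0.0666, 0.183]
tcp_rot: [0.783, 0.622, 0.004, 0.004]
contact_force: [0.8, -0.4, 1.0]
opening: 0.0
finger_force: 0.0
```

View pics/s5c.png

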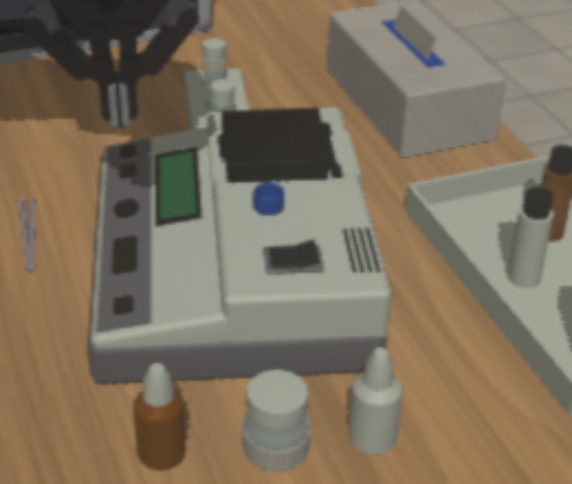

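The cover is shut (crop ≈280,145), the rocker is on (293,257), the keys look up and the cap, bottles and jar look undisturbed. The arm is clear of everything.

```bash
python3 -c "
from plant import ctrl
print(ctrl.sign_off())"
```

```text
the job is handed in; nothing more can be done
None
```

I switched the rocker on, shut the cover, then pressed and released the zero key and the read key in that order; the job was handed in at about 13 s of the 48 s allowed, but the hand-in returned no verdict.

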